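# Reset the dough sheeter's ratcheted roller gap for the first pass

## Robot

A 6-joint arm with a two-finger parallel gripper is mounted at the origin on the work surface. World frame = base frame: x ahead of the robot, y to its left, z up, the work surface at z = 0. Lengths are in m, angles in rad, forces in N, time in s.
With the tool pointing down it reaches from about 0.3 to 0.875 m from the base axis. Payload 6.4 kg.
Tool frame: the origin (TCP) lies midway between the tips of the shut fingers; the grasp point (between the pads) lies 19 mm behind it (r.tcp_to_grasp is the distance from the TCP to the grasp point, in m); x points along the fingers, y is the direction in which the jaws open and shut, and the axes are right-handed (so a half turn about x gives the same grasp; the last joint's range is limited). The gripper opens to 85 mm and grips with 20 to 120 N. Pads are 22 mm wide; open, the fingers measure 114 mm over their backs; the gripper's body (76 mm by 85 mm) begins 54 mm behind the grasp point. The pads swing forward as they close: fully open they stand 13 mm farther back than shut.
Start: joints at [1.125, 0.181, 1.607, -0, 1.354, -0.206], TCP at [0.137, 0.559, 0.231] pointing down, gripper open.
Joint ranges: [-2.99, 2.99], [-0.89, 2.07], [0.3, 2.58], [-1.14, 4.28], [0, 2.63], [-3.12, 3.12]. Speed limits (rad/s): [2.57, 2.57, 3.01, 3.14, 3.14, 3.14].

## Interface

Orientations are given as a unit quaternion [x, y, z, w].
In Python, from workcell import r gives the robot as it stands. The module is installed in compiled form; this text tells all that it offers.
- The arm moves only by the shell command python3 -m creep 'ROWS' [FORCE]. ROWS is JSON, a list of rows, each a list of 7 numbers: the closure in counts, from 0 (fully open) to 255 (shut), then the shift along the tool's x, y, z in units of 100 mm (1.0 is 100 mm), then the turn, a rotation vector about the tool's x, y, z in units of 2 pi rad (1.0 is 2 pi rad). In form: [[claw, x, y, z, wx, wy, wz], ...]. A call has 1 to 20 rows; each row is the pose to reach, as a shift and turn from the pose commanded when the call began, along the tool's axes at that moment, turning the shorter way round; what a row does not reach only later rows make up. A row lasts 1/8 s, in which the tool goes at most 62.5 mm and 10.7 degrees, less where a joint would pass 70% of its speed; a pose out of reach is approached as far as the arm can. A call with a number of a shift or a turn outside -1 to 1 is refused whole. A call with a gripper value outside its range is refused whole. The fingers move at their own pace and stop on an object; FORCE is the grip in N (left out, the last holds). Time passes only in rows, so rows that repeat a pose let the fingers close. It gives the time, the measured TCP pose, the force and the opening at its end, in the units of the state.
- r.read_state(): the state, without advancing time (a new reading comes with each control period).
- r.camera(name): name is "scene" or "top" or "wrist"; returns a dict with "color" (384x512x3 uint8, red, green, blue), "intrinsics" (3x3 intrinsics, pixels), "D" ([k1, k2, p1, p2, k3] as OpenCV has them; the pictures are not rectified), "rvec" (rotation vector, rad) and "tvec" (3), from world to camera coordinates, as OpenCV has them. Camera axes: x right, y down, z forward; pixel columns grow to the right and rows downward; lengths in m; the calibration is good to about 2 mm. A picture is of the moment at which its call begins. There is no depth.
- r.close_job(): hands the job in, once; it reports no verdict.
The state is a dict: "t": time; "joints": joint angles; "dq": joint speeds; "joint_torque": joint torques, N m; "eef_pos": TCP position; "ee_rot": TCP orientation; "contact_force": force on the tool from outside, world axes, zero at the start; "ft_torque": the same for the moment, N m; "finger_gap": finger opening in m.
Only numpy, scipy, OpenCV 4.12 (cv2) and the standard library are available. Lean on these libraries where they do the work, as an engineer would, in place of code of your own. Each camera call takes 0.05 s, during which the arm holds its last target. There are 200 camera calls.

## Task

The dough sheeter is still set thin from the last batch; set it for the first pass of the next one. Throw the weighted pawl off the ratchet, turn the four-armed gap wheel back until the rollers are fully open at its stop, throw the pawl back onto the ratchet, and then close the rollers by exactly three clicks, one at a time, so that the pawl drops into each notch and is left holding the third. Leave everything else on the bench where it is.

Things in the scene. Friction and masses are not known exactly. Their poses are not given: they have to be found in the camera images.
- sheeter: White bench-top dough sheeter, fixed; origin on the bench under its middle. Its x runs level along the machine, away from the robot; y is along the rollers; z up. Housing 260 mm (x) by 410 mm (y), top at 270 mm. The gap wheel stands on its -y side, whose flat face lies at y = -205 mm; seen from there, x is to the right. The upper roller sinks 4.5 mm per rad of the wheel.
- wheel_hub (a point): Centre of the gap wheel's black hub (44 mm across, 32 long), on the wheel's axis, in the plane of its arms: at x = 0, y = -330, z = 175 mm of the sheeter, whose axes it has (they do not turn with the wheel). Four steel arms at right angles, 12 mm thick, end in black 19 mm balls centred 100 mm from the axis. A 20 mm shaft joins it to the ratchet, 108 mm toward +y.
- gap_wheel (a joint): Turn of the wheel, rad: 0 = rollers fully open, at the stop (start: 2.1 to 3.4). It grows, up to 4.19, and the rollers close as the wheel turns clockwise seen from the -y side (arms on the +x side go down). At value q one arm points 45 degrees minus q above +x, the others at right angles. Stiff friction, 0.25 N m (3 N at the arms' ends): it stays where left.
- ratchet (a point): Centre of the dark 12-tooth ratchet, 90 mm across, on the wheel's axis; sheeter axes. One notch = 30 degrees (0.524 rad) of wheel. With the pawl on, the wheel cannot turn back past a notch; the pawl has dropped into notch n (n = 1, 2, 3 clicks from open) from 0.524 n rad on, and notch n lasts to 0.524 n + 0.44. A red mark on it meets the scale's dots: big white = open, big green = notch 3.
- pawl (a joint): Swing of the pawl, rad: 0.0 to 0.17 = on the ratchet (0.02 at a notch's bottom, 0.17 on a tooth's crest), 1.35 = thrown off, on its rest pin. Its weighted lever leans to the sheeter's +x when on, to -x when off; pushed past upright (about 0.52) by some 10 mm it falls over by itself and stays. While on, the wheel turns only clockwise, the pawl clicking over the teeth.
- pawl_axle (a point): Axle of the red pawl, parallel to the wheel's axis, in the ratchet's plane, 53 mm to -x of the wheel's axis and 56 mm above it; sheeter axes.
- pawl_knob (a point): Centre of the red ball (26 mm across) on the pawl's lever, 62 mm from the pawl's axle, in a plane 90 mm toward +y of the arms' plane and 35 mm outside the housing's face. From the wheel's axis it stands 22 mm to -x and 110 mm up when on; 53 mm to -x, 118 mm up when upright; 98 mm to -x, 98 mm up when off. Pawl and ball weigh 110 g; a sideways push of about 1 N moves it.
- rolling_pin: Short wooden rolling pin, 52 mm thick, 300 mm long along its x, lying on the bench; origin under its middle. Bystander.
- bench_scraper: Bench scraper, steel blade 150 x 100 mm with a blue handle, lying flat. Bystander.
- cutter: Round steel doughnut cutter, 84 mm across, 59 mm high with its bow handle, standing beside the sheeter near the wheel. Bystander.
- bowl: Brown bowl, 170 mm across, 75 mm high. Bystander.
- brush: Pastry brush, 180 mm long along its x, lying in front of the wheel. Bystander.
- tongs: Steel tongs, 250 mm long along its x, lying flat. Bystander.
- timer: White and red kitchen timer, 64 mm across, 49 mm high. Bystander.

How it is judged:
On the way, in this order (a step that is already met when the one before it is completed fails the run):
1. the pawl is thrown off the ratchet before the wheel is turned back (value of joint pawl above 1 rad and value of joint gap_wheel above 1.9 rad), for 0.2 s.
2. with the pawl off, the wheel is turned back to the fully open stop (value of joint pawl above 1 rad and value of joint gap_wheel below 0.08 rad), for 0.2 s.
3. the pawl is thrown back onto the ratchet with the rollers still open (value of joint pawl below 0.25 rad and value of joint gap_wheel below 0.4 rad), for 0.2 s.
4. first click: the pawl drops into the first notch (value of joint gap_wheel between 0.464 and 0.97 rad and value of joint pawl below 0.25 rad), for 0.1 s.
5. second click: the pawl drops into the second notch (value of joint gap_wheel between 0.987 and 1.49 rad and value of joint pawl below 0.25 rad), for 0.1 s.
6. third click: the pawl drops into the third notch (value of joint gap_wheel between 1.511 and 2.02 rad and value of joint pawl below 0.25 rad), for 0.1 s.
At the end, for the whole second after the job is handed in: The gap wheel stands in the third notch from fully open (1.50 to 2.02 rad: past the third click, short of the fourth), the pawl lies on the ratchet (below 0.25 rad), both at rest, and every loose thing on the bench is within 30 mm of where it was (value of joint gap_wheel between 1.5 and 2.02 rad and value of joint pawl below 0.25 rad and (value of joint gap_wheel above 1.54 rad or value of joint pawl below 0.1 rad) and velocity of joint gap_wheel between -0.05 and 0.05 rad/s and velocity of joint pawl between -0.05 and 0.05 rad/s and distance of each of rolling_pin, bench_scraper, cutter, bowl, brush, tongs, timer from where it was at the start of the episode below 0.03 m); the robot touches nothing.
It fails at once if a bystander is knocked more than 30 mm from its place (distance of any of rolling_pin, bench_scraper, cutter, bowl, brush, tongs, timer from where it was at the start of the episode above 0.03 m).
It also fails if it takes over 69 s, if anything falls off the work surface, if the arm or the gripper's body presses on something with over 40 N, if the wrist force passes 120 N, or if a joint passes its speed limit or range.

## Working session

There is one attempt and no reset: what is moved stays moved. The work goes in short steps, Python scripts to look and compute and a shell command to move; the robot and the scene stay as the last step left them, time stands still between calls to the robot, and variables do not carry over. Pictures are saved under pics/ and viewed, about 8 in all and at most 12, crops included, and the job is handed in when it is done.

```bash
mkdir -p pics
cat > h.py <<'E'
import numpy as np, cv2
from workcell import r
from scipy.spatial.transform import Rotation as R
def snap(n,f):
    c=r.camera(n); cv2.imwrite('pics/'+f,c['color'][:,:,::-1]); np.save('pics/'+f[:-4]+'.npy',c,allow_pickle=True); return c
def load(f): return np.load('pics/'+f+'.npy',allow_pickle=True).item()
def ray(c,uv):
    p=cv2.undistortPoints(np.array([[uv]],float),np.array(c['intrinsics']),np.array(c['D']))[0,0]
    M=cv2.Rodrigues(np.array(c['rvec'],float))[0]; o=-M.T@np.array(c['tvec']).ravel()
    d=M.T@np.array([p[0],p[1],1]); return o,d/np.linalg.norm(d)
def plane(c,uv,z):
    o,d=ray(c,uv); return o+d*(z-o[2])/d[2]
def tri(c1,a,c2,b):
    o1,d1=ray(c1,a);o2,d2=ray(c2,b)
    s=np.linalg.lstsq(np.c_[d1,-d2],o2-o1,rcond=None)[0]
    p,q=o1+s[0]*d1,o2+s[1]*d2; return (p+q)/2,np.linalg.norm(p-q)
def proj(c,P):
    return cv2.projectPoints(np.array(P,float).reshape(-1,3),np.array(c['rvec'],float),np.array(c['tvec'],float),np.array(c['intrinsics']),np.array(c['D']))[0][:,0]
E
python3 - <<'E'
from h import *
a=snap('scene','s0.png');b=snap('top','t0.png')
for c in(a,b): print(ray(c,(256,192)))
s=r.read_state(); print(s['t'],s['eef_pos'],s['ee_rot'],s['finger_gap'])
E
```

```text
(array([ 1.43740298, -0.27110839,  1.05079921]), array([-0.6827879 ,  0.18852619, -0.70587432]))
(array([ 0.36161402, -0.02746889,  1.07773965]), array([ 0.2092931 ,  0.01169804, -0.97778298]))
0.1 [0.13632233 0.55809107 0.23047716] [ 0.08404932  0.70221704 -0.08512297  0.70184117] 0.08546132517244792
```

View pics/s0.png

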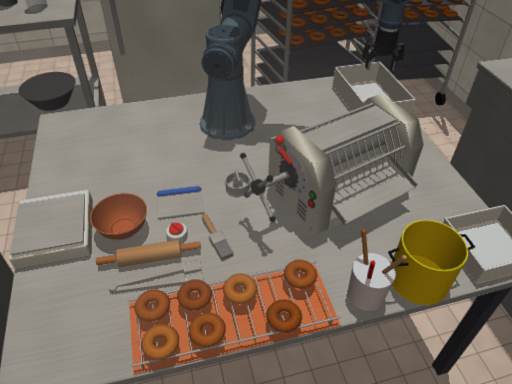

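View pics/t0.png

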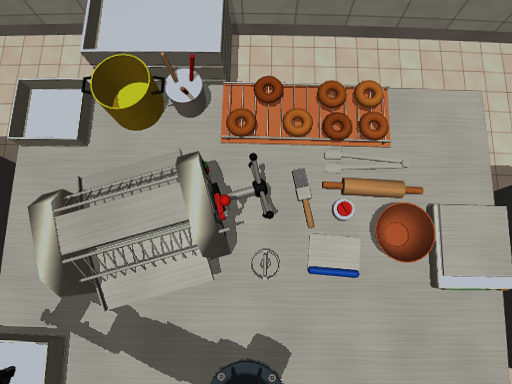

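Run:
```python
from h import *
a=load('s0')['color'][130:250,220:340,::-1];b=load('t0')['color'][130:250,170:290,::-1]
cv2.imwrite('pics/c0.png',np.hstack([cv2.resize(i,(396,396),interpolation=cv2.INTER_CUBIC) for i in(a,b)]))
```

```text
(no output)
```

View pics/c0.png

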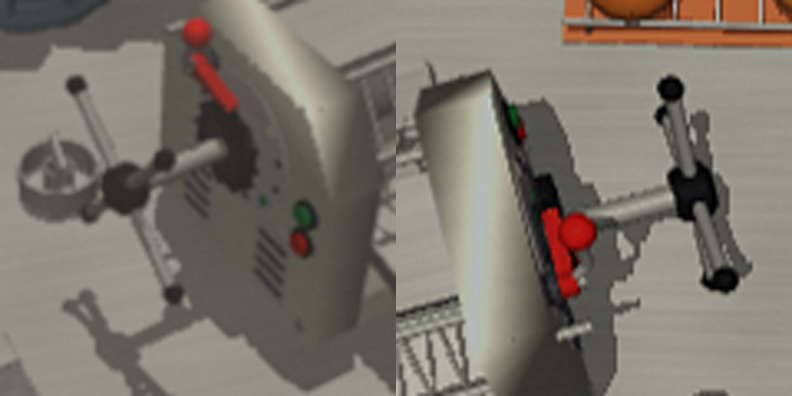

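Run:
```python
from h import *
a=load('s0');b=load('t0')
S=lambda x,y:(220+(x+.5)/3.3-.5,130+(y+.5)/3.3-.5); T=lambda x,y:(170+(x-396+.5)/3.3-.5,130+(y+.5)/3.3-.5)
H,e=tri(a,S(127,187),b,T(692,195)); K,e2=tri(a,S(197,32),b,T(577,231)); print(H,e,K,e2,K-H)
d=(K-H)[:2]; yaw=np.arctan2(d[1],d[0])-np.arctan2(90,-22); print('yaw',yaw,np.hypot(*d),np.hypot(90,22))
for s in [(76,83),(163,158),(173,293),(90,213)]:
  # intersect ray with wheel plane
  o,dd=ray(a,S(*s)); n=np.array([-np.sin(yaw),np.cos(yaw),0]); p=o+dd*(n@(H-o))/(n@dd)-H
  x=p@[np.cos(yaw),np.sin(yaw),0]; ang=np.degrees(np.arctan2(p[2],x)); print(s,np.hypot(x,p[2]),ang,'q mod 90',(45-ang)%90)
for s in [(670,88),(722,279),(662,115)]:
  o,dd=ray(b,T(*s)); p=o+dd*(n@(H-o))/(n@dd)-H
  x=p@[np.cos(yaw),np.sin(yaw),0]; print(s,x,p[2])
c,s=np.cos(yaw),np.sin(yaw); print('origin',H[:2]-np.array([c*0+s*.33, -c*.33+0]))
def bc(f,m):
  return cv2.connectedComponentsWithStats(m.astype(np.uint8))
# bystanders rough
for nm,uv,z in[('cutter',(265,263),.05),('brush far',(300,172),.02),('brush near',(310,224),.02),('timer',(344,209),.05),('scraperL',(309,270),.03)]: print(nm,plane(b,uv,z).round(3))
```

```text
[ 0.56464791 -0.02451434  0.1702523 ] 0.0009626775598085686 [0.51196279 0.05077003 0.28739587] 0.0011639785666165252 [-0.05268513  0.07528438  0.11714357]
yaw 0.3708585882432025 0.09188830070450522 92.64987857520376
(76, 83) 0.10093473584818456 138.98622628533917 q mod 90 86.01377371466083
(163, 158) 0.08700722668857587 55.77178873443486 q mod 90 79.22821126556514
(173, 293) 0.10242815126807102 -45.98454177763624 q mod 90 0.9845417776362382
(90, 213) 0.09570076937163809 -125.55309864602405 q mod 90 80.55309864602407
(670, 88) 0.04146584522326138 0.14856170770337973
(722, 279) -0.0686176264823977 -0.009180628414424019
(662, 115) 0.06663394443653964 0.005525107131801432
origin [0.44505071 0.28305111]
cutter [ 0.38  -0.045  0.05 ]
brush far [ 0.652 -0.146  0.02 ]
brush near [ 0.496 -0.175  0.02 ]
timer [ 0.537 -0.268  0.05 ]
scraperL [ 0.363 -0.17   0.03 ]
```

Run:
```python
from h import *
a=load('s0');b=load('t0')
S=lambda x,y:(220+(x+.5)/3.3-.5,130+(y+.5)/3.3-.5); T=lambda x,y:(170+(x-396+.5)/3.3-.5,130+(y+.5)/3.3-.5)
A,e=tri(a,S(163,158),b,T(670,88)); B,e2=tri(a,S(76,83),b,T(722,279)); C,e3=tri(a,S(90,213),b,T(662,115))
print(A,e,B,e2,C,e3); d=A-B; print('yaw balls',np.arctan2(d[1],d[0]),np.linalg.norm(d),'(141)')
H=np.array([.5646,-.0245,.1725])
p=plane(b,T(590,218),.174); d=p-H; print('shaft',np.arctan2(-d[0],d[1]))
# blue handle etc; housing top edge, right edge line in top mask?
p,q=plane(b,T(492,72),.27),plane(b,T(560,310),.27); d=p-q; print('edge',np.arctan2(d[1],d[0]))
for yaw in(.2,.25,.3,.35):
  M=R.from_euler('z',yaw).as_matrix()
  def q_(t): return [(100*0+.1)*np.cos(t),0,.1*np.sin(t)]
  for q in (0,): pass
  for k,px in [((-.022,.09,.110),T(577,231)),((-.030,.09,.113),T(577,231)),((0,.075,0),T(590,218))]:
    print(yaw,k,proj(b,H+M@k)[0]-px, end=' ')
  print()
```

```text
[ 0.62331932 -0.00940945  0.25477539] 0.0029595034100769585 [ 0.48946836 -0.04936385  0.23255954] 0.003465063261205674 [ 0.61480019 -0.0346686   0.19505354] 0.06839002316195125
yaw balls 0.29007929736238136 0.1414424836575581 (141)
shaft 0.2589140446015964
edge 0.31666531125883773
0.2 (-0.022, 0.09, 0.11) [-3.14890882 -5.39115423] 0.2 (-0.03, 0.09, 0.113) [-2.71032968 -2.19751943] 0.2 (0, 0.075, 0) [ 1.70708671 -2.02242509] 
0.25 (-0.022, 0.09, 0.11) [-2.29389651 -3.55709114] 0.25 (-0.03, 0.09, 0.113) [-1.67311815 -0.38605582] 0.25 (0, 0.075, 0) [ 1.98571067 -0.60841291] 
0.3 (-0.022, 0.09, 0.11) [-1.3436704  -1.76540609] 0.3 (-0.03, 0.09, 0.113) [-0.54173633  1.37398523] 0.3 (0, 0.075, 0) [2.33686687 0.79126901] 
0.35 (-0.022, 0.09, 0.11) [-0.30039391 -0.02084726] 0.35 (-0.03, 0.09, 0.113) [0.681161   3.07788643] 0.35 (0, 0.075, 0) [2.75983414 2.17304827]
```

```bash
cat >> h.py <<'E'
YAW=.29; H=np.array([.5646,-.0245,.1735]); M=R.from_euler('z',YAW).as_matrix()
def W(x,y,z): return H+M@np.array([x,y,z])/1000   # mm, wheel frame -> world
def go(P,Rt=None,p0=None,R0=None):
    s=r.read_state()
    if p0 is None: p0=np.array(s['eef_pos'])
    if R0 is None: R0=R.from_quat(s['ee_rot'])
    print('shift/100mm',(R0.inv().apply(P-p0)/.1).round(3), 'turn/2pi',None if Rt is None else ((R0.inv()*Rt).as_rotvec()/2/np.pi).round(4))
E
python3 - <<'E'
from h import *
s=r.read_state(); R0=R.from_quat(s['ee_rot']); print(R0.as_matrix().round(3))
D1=R.from_matrix(M@np.array([[0,1,0],[0,0,-1],[-1,0,0]]).T.T)
for n,cols in {'y=+x':[[0,0,-1],[1,0,0],[0,-1,0]],'y=+y':[[0,0,-1],[0,1,0],[1,0,0]],'y=-y':[[0,0,-1],[0,-1,0],[-1,0,0]]}.items():
  Rt=R.from_matrix(M@np.array(cols).T); print(n); go(W(30,90,200),Rt)
print(W(-22,90,110),W(20,90,105))
E
```

```text
[[-0.001  0.238  0.971]
 [-0.001  0.971 -0.238]
 [-1.    -0.002 -0.   ]]
y=+x
shift/100mm [-1.426 -3.716  5.348] turn/2pi [1.657e-01 1.000e-04 3.000e-04]
y=+y
shift/100mm [-1.426 -3.716  5.348] turn/2pi [-0.0843 -0.0001  0.0002]
y=-y
shift/100mm [-1.426 -3.716  5.348] turn/2pi [4.157e-01 3.000e-04 2.000e-04]
[0.51778293 0.055451   0.2835    ] [0.55802918 0.06746099 0.2785    ]
```

```bash
c="python3 -m creep"
python3 -m creep '[[255,-0.5,0,0,0,0,0],[255,-1,0,0,-0.02,0,0],[255,-1,0,0,-0.05,0,0],[255,-1,0,0,-0.0843,0,0],[255,-1,0,0,-0.0843,0,0]]' 40
python3 - <<'E'
from h import *
Rt=R.from_matrix(M@np.array([[0,0,-1],[0,1,0],[1,0,0]]).T); go(W(30,90,200),Rt)
E
```

```text
t: 0.72
eef_pos: [0.1364, 0.5583, 0.3308]
ee_rot: [-0.102, 0.7, 0.102, 0.7]
contact_force: [-0.5, 0.0, 0.1]
finger_gap: -0.0001
shift/100mm [-0.424 -5.909  2.738] turn/2pi [-0.     -0.0001  0.0001]
```

```bash
python3 -m creep '[[255,-0.2,-0.5,0.23,0,0,0],[255,-0.42,-1,0.46,0,0,0]]'
python3 -m creep '[[255,0,-0.5,0.23,0,0,0],[255,0,-1,0.46,0,0,0]]'
python3 -m creep '[[255,0,-0.5,0.23,0,0,0],[255,0,-1,0.46,0,0,0]]'
python3 -m creep '[[255,0,-0.5,0.23,0,0,0],[255,0,-1,0.46,0,0,0]]'
python3 -m creep '[[255,0,-0.5,0.23,0,0,0],[255,0,-1,0.46,0,0,0]]'
python3 -m creep '[[255,0,-0.5,0.23,0,0,0],[255,0,-0.91,0.44,0,0,0],[255,0,-0.91,0.44,0,0,0],[255,0,-0.91,0.44,0,0,0]]'
python3 - <<'E'
from h import *
Rt=R.from_matrix(M@np.array([[0,0,-1],[0,1,0],[1,0,0]]).T); go(W(22,90,103),Rt)
a=snap('scene','s1.png');b=snap('wrist','w1.png')
cv2.imwrite('pics/c1.png',np.hstack([cv2.resize(a['color'][90:260,200:370,::-1],(400,400),interpolation=cv2.INTER_CUBIC),cv2.resize(b['color'][:,:,::-1],(400,300))[:,:] if 0 else cv2.copyMakeBorder(cv2.resize(b['color'][:,:,::-1],(400,300)),0,100,0,0,0)]))
E
```

```text
t: 0.98
eef_pos: [0.2094, 0.4748, 0.3727]
ee_rot: [-0.102, 0.7, 0.101, 0.699]
contact_force: [0.6, 0.1, -0.5]
finger_gap: 0.0003
t: 1.23
eef_pos: [0.2827, 0.3919, 0.3733]
ee_rot: [-0.101, 0.7, 0.101, 0.7]
contact_force: [0.9, 1.2, 0.1]
finger_gap: 0.0
t: 1.48
eef_pos: [0.3553, 0.309, 0.3731]
ee_rot: [-0.101, 0.7, 0.101, 0.7]
contact_force: [1.0, 0.4, 0.4]
finger_gap: -0.0004
t: 1.72
eef_pos: [0.428, 0.2263, 0.373]
ee_rot: [-0.101, 0.7, 0.101, 0.7]
contact_force: [0.4, 0.7, 0.5]
finger_gap: -0.0002
t: 1.98
eef_pos: [0.5007, 0.1436, 0.373]
ee_rot: [-0.101, 0.7, 0.101, 0.7]
contact_force: [0.7, 0.2, 0.5]
finger_gap: 0.0001
t: 2.48
eef_pos: [0.5676, 0.0708, 0.3727]
ee_rot: [-0.101, 0.7, 0.102, 0.699]
contact_force: [-1.0, 0.6, 0.0]
finger_gap: -0.0001
shift/100mm [ 0.962 -0.006 -0.08 ] turn/2pi [-0.0003 -0.0002 -0.0001]
```

View pics/c1.png

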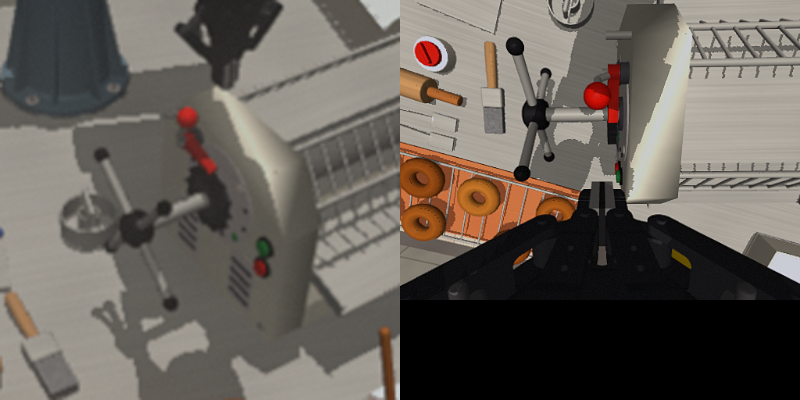

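```bash
python3 -m creep '[[255,0.5,0,0,0,0,0],[255,0.95,0,0,0,0,0],[255,0.95,0,-0.1,0,0,0],[255,0.95,0,-0.2,0,0,0],[255,0.95,0,-0.28,0,0,0],[255,0.95,0,-0.36,0,0,0],[255,0.95,0,-0.44,0,0,0],[255,0.95,0,-0.52,0,0,0],[255,0.95,0,-0.6,0,0,0],[255,0.95,0,-0.66,0,0,0],[255,0.95,0,-0.7,0,0,0],[255,0.95,0,-0.7,0,0,0],[255,0.95,0,-0.7,0,0,0]]'
python3 -m creep '[[255,0,0,0.2,0,0,0],[255,-0.5,0,0.3,0,0,0],[255,-1,0,0.3,0,0,0],[255,-1,0,0.3,0,0,0]]'
python3 - <<'E'
from h import *
b=snap('wrist','w2.png')
m=cv2.inRange(b['color'],(150,0,0),(255,70,60)); n,l,st,ce=cv2.connectedComponentsWithStats(m)
print([(st[i].tolist(),ce[i].round(1).tolist()) for i in range(1,n) if st[i,4]>60])
for k in [(-22,90,110),(-98,90,98),(-53,90,118)]: print(proj(b,W(*k)))
E
```

```text
t: 4.2
eef_pos: [0.5011, 0.0506, 0.2783]
ee_rot: [-0.102, 0.7, 0.102, 0.7]
contact_force: [0.7, 0.4, 0.5]
finger_gap: -0.0002
t: 4.7
eef_pos: [0.5319, 0.059, 0.3832]
ee_rot: [-0.103, 0.697, 0.101, 0.703]
contact_force: [-0.2, -0.3, -0.8]
finger_gap: -0.0001
[([32, 79, 29, 30, 559], [46.3, 93.5])]
[[260.25638692 178.01838319]]
[[260.42760799  80.05773533]]
[[260.36704202 140.98007156]]
```

View pics/w2.png

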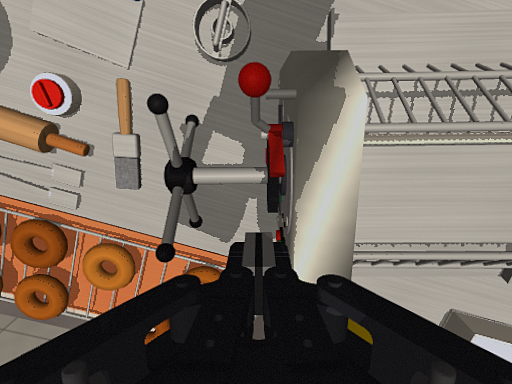

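```bash
python3 -m creep '[[255,0,-0.5,0,0,0,0],[255,0,-1,0,0,0,0]]'
python3 -m creep '[[0,0,-0.5,0.04,0,0,0.02],[0,0,-1,0.07,0,0,0.04],[0,0,-1,0.07,0,0,0.06],[0,0,-1,0.07,0,0,0.08],[0,0,-1,0.07,0,0,0.11],[0,0,-1,0.07,0,0,0.14],[0,0,-1,0.07,0,0,0.17],[0,0,-1,0.07,0,0,0.2],[0,0,-1,0.07,0,0,0.23],[0,0,-1,0.07,0,0,0.25],[0,0,-1,0.07,0,0,0.25],[0,0,-1,0.07,0,0,0.25],[0,0,-1,0.07,0,0,0.25]]'
python3 - <<'E'
from h import *
print(np.array(r.read_state()['joints']).round(2)); print(R.from_quat(r.read_state()['ee_rot']).as_matrix().round(3))
E
```

```text
t: 5.0
eef_pos: [0.558, -0.0371, 0.3765]
ee_rot: [-0.102, 0.7, 0.103, 0.699]
contact_force: [1.1, -0.0, 0.5]
finger_gap: 0.0001
t: 6.62
eef_pos: [0.5938, -0.1304, 0.3799]
ee_rot: [0.421, 0.567, 0.567, 0.424]
contact_force: [0.0, -0.8, 0.0]
finger_gap: 0.0855
[-0.71  0.85  0.99  1.17  2.52 -2.05]
[[-0.286 -0.003  0.958]
 [ 0.958  0.004  0.286]
 [-0.005  1.     0.002]]
```

```bash
python3 -m creep '[[0,0,-0.3,0,0.02,0,0],[0,0,-0.6,0,0.045,0,0],[0,0,-1,0,0.07,0,0],[0,0,-1,0,0.1,0,0],[0,0,-1,0,0.13,0,0],[0,0,-1,0,0.16,0,0],[0,0,-1,0,0.19,0,0],[0,0,-1,0,0.22,0,0],[0,0,-1,0,0.25,0,0],[0,0,-1,0,0.25,0,0],[0,0,-1,0,0.25,0,0],[0,0,-1,0,0.25,0,0]]'
python3 - <<'E'
from h import *
print(np.array(r.read_state()['joints']).round(2)); print(R.from_quat(r.read_state()['ee_rot']).as_matrix().round(3))
go(W(0,-110,0),R.from_matrix(M@np.array([[0,1,0],[-np.cos(np.radians(82)),0,np.sin(np.radians(82))],[0,0,0]]).T) if 0 else None)
c=snap('wrist','w3.png'); print(proj(c,[W(0,0,0),W(-53,108,56)]))
E
```

```text
t: 8.12
eef_pos: [0.5936, -0.1305, 0.2786]
ee_rot: [0.598, 0.802, 0.001, 0.001]
contact_force: [-0.2, 0.1, -0.1]
finger_gap: 0.0858
[-0.71  0.98  1.    1.02  2.46 -0.67]
[[-0.286  0.958  0.003]
 [ 0.958  0.286 -0.   ]
 [-0.001  0.002 -1.   ]]
shift/100mm [-0.     0.022  1.051] turn/2pi None
[[261.38994594 296.33721847]
 [218.55995171 205.73958346]]
```

View pics/w3.png

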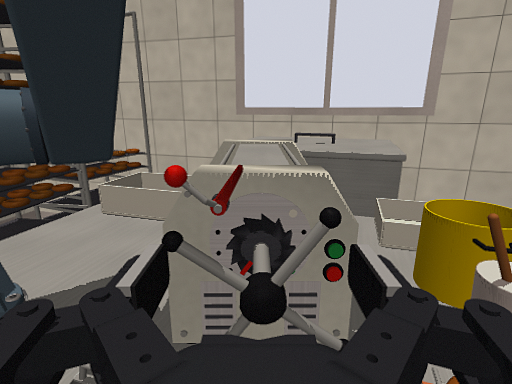

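Run:
```python
from h import *
c=load('w3'); n=M@[0,1,0]
def wp(uv,y=0):
  o,d=ray(c,uv); p=o+d*(n@(W(0,y,0)-o))/(n@d); return (M.T@(p-H)*1000).round(1)
h=wp((263,299),-16); print('hub',h,'knob',wp((175.5,176),90))
for uv in[(171.5,241.5),(330,217)]:
  p=wp(uv); print(p, np.degrees(np.arctan2(p[2]-h[2],p[0]-h[0])),np.hypot(p[2]-h[2],p[0]-h[0]))
```

```text
hub [  1.3 -16.    8.3] knob [-99.1  90.   98.2]
[-82.1   0.   57.4] 149.51344342721802 96.78000826617033
[60.6  0.  81.4] 50.95043055059186 94.1281041984805
```

```bash
python3 -m creep '[[0,0,0,0.3,0.02,0,0],[0,0,0.01,0.6,0.045,0,0],[0,0,0.02,0.9,0.07,0,0],[0,0,0.02,1,0.1,0,0],[0,0,0.02,1,0.13,0,0],[0,0,0.02,1,0.16,0,0],[0,0,0.02,1,0.19,0,0],[0,0,0.02,1,0.22,0,0],[0,0,0.02,1,0.225,0,0],[0,0,0.02,1,0.225,0,0],[0,0,0.02,1,0.225,0,0]]'
python3 - <<'E'
from h import *
print(np.array(r.read_state()['joints']).round(2))
Rt=R.from_matrix(M@np.array([[0,1,0],[-np.sin(np.radians(9)),0,-np.cos(np.radians(9))],[0,0,0]]).T) if 0 else None
R0=R.from_quat(r.read_state()['ee_rot']); print((M.T@R0.as_matrix()).round(3)); go(W(0,14,0))
E
```

```text
t: 9.55
eef_pos: [0.5955, -0.13, 0.1783]
ee_rot: [0.455, 0.61, -0.52, -0.388]
contact_force: [-0.7, -0.3, 0.2]
finger_gap: 0.0856
[-0.71  1.13  0.95  0.92  2.4   0.61]
[[ 0.     0.159 -0.987]
 [ 1.    -0.     0.   ]
 [ 0.    -0.987 -0.159]]
shift/100mm [1.239 0.048 0.002] turn/2pi None
```

```bash
python3 -m creep '[[0,0.3,0.02,0,0,0,0],[0,0.6,0.05,0,0,0,0],[0,0.9,0.05,0,0,0,0],[0,1,0.05,0,0,0,0]]'
python3 -m creep '[[0,0.12,0,0,0,0,0],[0,0.24,0,0,0,0,0],[0,0.24,0,0,0,0,0],[0,0.24,0,0,0,0,0]]'
python3 -m creep '[[60,0.0,0,0,0,0,0],[120,0,0,0,0,0,0],[160,0,0,0,0,0,0],[160,0,0,0,0,0,0],[160,0,0,0,0,0,0]]' 20
python3 - <<'E'
from h import *
s=r.read_state();print(s['joints'].round(2) if hasattr(s['joints'],'round') else s['joints'],R.from_quat(s['ee_rot']).inv().apply(s['contact_force']))
E
```

```text
t: 10.05
eef_pos: [0.5672, -0.0325, 0.1735]
ee_rot: [0.454, 0.61, -0.521, -0.388]
contact_force: [0.3, -0.5, 0.4]
finger_gap: 0.0853
t: 10.55
eef_pos: [0.561, -0.0113, 0.1734]
ee_rot: [0.455, 0.61, -0.521, -0.388]
contact_force: [-0.2, -1.0, 0.4]
finger_gap: 0.0859
t: 11.18
eef_pos: [0.5608, -0.0117, 0.1748]
ee_rot: [0.454, 0.611, -0.52, -0.388]
contact_force: [-0.1, -2.5, 5.9]
finger_gap: 0.0416
[-0.62  0.98  1.26  0.91  2.24  0.51] [-2.38336468 -5.92609954 -0.10858513]
```

```bash
python3 -m creep '[[170,0,-0.015,0,0,0,0],[170,0,-0.015,0,0,0,0],[170,0,-0.015,0,-0.02,0,0],[170,0,-0.015,0,-0.045,0,0],[170,0,-0.015,0,-0.07,0,0],[170,0,-0.015,0,-0.095,0,0],[170,0,-0.015,0,-0.12,0,0],[170,0,-0.015,0,-0.145,0,0],[170,0,-0.015,0,-0.17,0,0],[170,0,-0.015,0,-0.195,0,0],[170,0,-0.015,0,-0.22,0,0],[170,0,-0.015,0,-0.245,0,0],[170,0,-0.015,0,-0.25,0,0],[170,0,-0.015,0,-0.25,0,0]]' 50
python3 - <<'E'
from h import *
s=r.read_state();R0=R.from_quat(s['ee_rot']);print(s['joints'],R0.inv().apply(s['contact_force']),R0.inv().apply(s['ft_torque']));print((M.T@R0.as_matrix()).round(3)); go(W(0,14,0))
c=snap('wrist','w4.png')
E
```

```text
t: 12.92
eef_pos: [0.5627, -0.0111, 0.1733]
ee_rot: [0.597, 0.798, 0.062, 0.05]
contact_force: [14.1, -3.1, -8.4]
finger_gap: 0.0408
[-0.61545903  0.97566429  1.25792072  0.90574168  2.23251113 -1.06082047] [-6.91342521 11.15017157 10.28957629] [-0.13319502 -1.67498934  0.5457081 ]
[[ 0.004  0.987  0.158]
 [ 1.    -0.003 -0.006]
 [-0.006  0.158 -0.987]]
shift/100mm [ 0.006 -0.019 -0.005] turn/2pi None
```

View pics/w4.png

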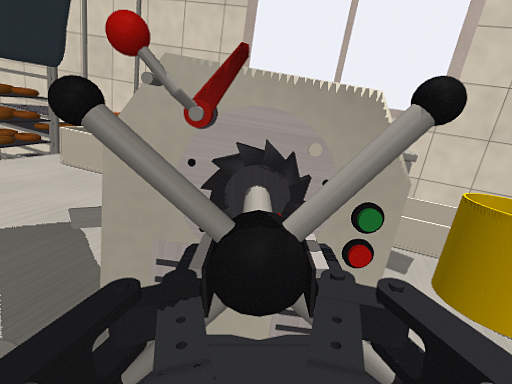

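```bash
python3 -m creep '[[170,0,0.015,0.01,-0.02,0,0],[170,0,0.015,0.01,-0.045,0,0],[170,0,0.015,0.01,-0.07,0,0],[170,0,0.015,0.01,-0.095,0,0],[170,0,0.015,0.01,-0.12,0,0],[170,0,0.015,0.01,-0.145,0,0],[170,0,0.015,0.01,-0.17,0,0],[170,0,0.015,0.01,-0.195,0,0],[170,0,0.015,0.01,-0.215,0,0],[170,0,0.015,0.01,-0.225,0,0],[170,0,0.015,0.01,-0.225,0,0]]' 50
cat > st.py <<'E'
from h import *
s=r.read_state();R0=R.from_quat(s['ee_rot']);A=M.T@R0.as_matrix();print('j',np.round(s['joints'],2),'F wheel frame',(M.T@s['contact_force']).round(1),'T',(M.T@s['ft_torque']).round(2),'jaw deg',np.degrees(np.arctan2(A[2,1],A[0,1])),'pos',(M.T@(np.array(s['eef_pos'])-H)*1000).round(1))
E
python3 st.py
python3 -m creep '[[170,0,0,0,-0.01,0,0],[170,0,0,0,-0.02,0,0],[170,0,0,0,-0.03,0,0],[170,0,0,0,-0.03,0,0]]' 50
python3 st.py; python3 -c "
from h import *
snap('wrist','w5.png')"
```

```text
t: 14.35
eef_pos: [0.564, -0.0106, 0.175]
ee_rot: [0.422, 0.565, 0.567, 0.425]
contact_force: [11.0, -0.3, 3.1]
finger_gap: 0.0404
j [-0.61  0.98  1.25  0.91  2.24 -2.47] F wheel frame [10.4 -3.5  3.1] T [ 0.64 -0.22 -1.3 ] jaw deg 90.30290863216962 pos [ 3.4 13.5  1.5]
t: 14.85
eef_pos: [0.5624, -0.011, 0.1749]
ee_rot: [0.381, 0.512, 0.617, 0.46]
contact_force: [5.2, -1.8, 7.5]
finger_gap: 0.0405
j [-0.61  0.98  1.26  0.91  2.24 -2.66] F wheel frame [ 4.4 -3.2  7.5] T [ 0.73  2.77 -0.68] jaw deg 100.6243727977391 pos [ 1.7 13.5  1.4]
```

View pics/w5.png

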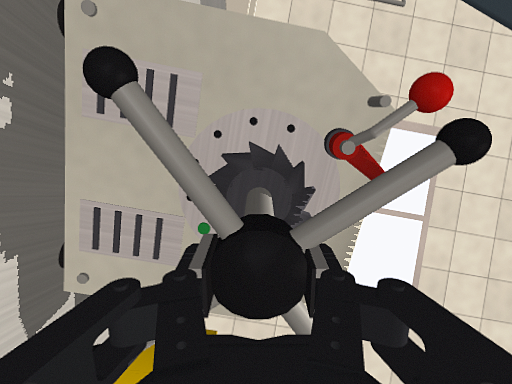

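```bash
python3 -m creep '[[120,0,0,0,0,0,0],[60,0,0,0,0,0,0],[0,0,0,0,0,0,0],[0,0,0,0,0,0,0],[0,-0.4,0,0,0,0,0],[0,-0.9,0,0,0,0,0],[0,-1,0,0,0.029,0,0],[0,-1,0,0,0.029,0,0],[0,-1,0,0,0.029,0,0]]'
python3 st.py; python3 -c "
from h import *
c=snap('wrist','w6.png'); n=M@[0,1,0]
m=cv2.inRange(c['color'],(150,0,0),(255,70,60)); k,l,st,ce=cv2.connectedComponentsWithStats(m)
print([(st[i].tolist(),ce[i].round(1).tolist()) for i in range(1,k) if st[i,4]>40])
for t in(30,45,60,135,225): print(t,proj(c,W(100*np.cos(np.radians(t)),0,100*np.sin(np.radians(t))))[0].round(0))
print(proj(c,[W(0,0,0),W(-98,90,98)]))"
```

```text
t: 16.02
eef_pos: [0.5905, -0.1056, 0.1738]
ee_rot: [0.421, 0.564, 0.57, 0.424]
contact_force: [-1.0, 0.1, -0.2]
finger_gap: 0.0855
j [-0.69  1.1   1.01  0.91  2.36 -2.4 ] F wheel frame [-0.9  0.4 -0.2] T [-0.47  0.   -0.  ] jaw deg 90.52370050679937 pos [  1.6 -85.1   0.3]
[]
30 [315. 295.]
45 [340. 279.]
60 [362. 257.]
135 [357. 106.]
225 [161. 104.]
[[258.06983117 198.73363664]
 [358.86452912  77.2870083 ]]
```

View pics/w6.png

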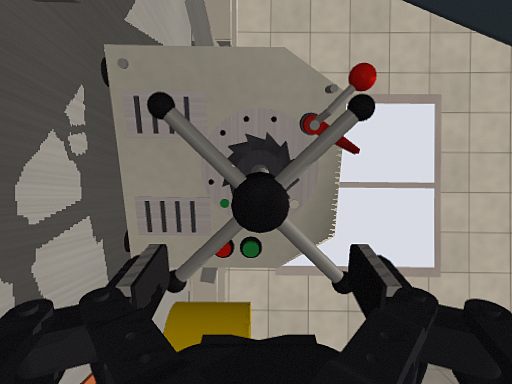

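```bash
python3 -m creep '[[255,0,0.5,0,0,0,0],[255,0,1,0,0,0,0]]'
python3 -m creep '[[255,0,0.5,-0.1,0,0,-0.02],[255,0,1,-0.3,0,0,-0.04],[255,0,1,-0.6,0,0,-0.065],[255,0,1,-1,0,0,-0.09],[255,0,1,-1,0,0,-0.12],[255,0,1,-1,0,0,-0.15],[255,0,1,-1,0,0,-0.18],[255,0,1,-1,0,0,-0.21],[255,0,1,-1,0,0,-0.24],[255,0,1,-1,0,0,-0.25],[255,0,1,-1,0,0,-0.25],[255,0,1,-1,0,0,-0.25]]'
python3 st.py; python3 -c "
from h import *
go(W(-142,88,180),R.from_matrix(M@np.array([[0,0,-1],[0,1,0],[1,0,0]]).T))"
```

```text
t: 16.32
eef_pos: [0.5898, -0.1054, 0.2746]
ee_rot: [0.421, 0.565, 0.57, 0.423]
contact_force: [0.2, -0.3, 0.4]
finger_gap: 0.0516
t: 17.82
eef_pos: [0.4935, -0.135, 0.3731]
ee_rot: [-0.102, 0.698, 0.103, 0.702]
contact_force: [-0.3, -0.4, -0.8]
finger_gap: 0.0002
j [-0.5  -0.05  1.57  0.01  1.62 -2.36] F wheel frame [-0.4 -0.3 -0.8] T [-0.03  0.01 -0.  ] jaw deg 122.97786428396047 pos [-99.7 -85.6 199.6]
shift/100mm [ 0.197  1.736 -0.422] turn/2pi [ 0.0002  0.0009 -0.0003]
```

```bash
python3 -m creep '[[255,0,0.55,-0.2,0,0,0],[255,0,1,-0.42,0,0,0]]'
python3 -m creep '[[255,0.1,0.5,0,0,0,0],[255,0.4,0.74,0,0,0,0],[255,0.7,0.74,0,0,0,0],[255,0.7,0.74,0,0,0,0]]'
python3 st.py
python3 -m creep '[[255,0.35,0,0,0,0,0],[255,0.35,0,0.12,0,0,0],[255,0.34,0,0.24,0,0,0],[255,0.33,0,0.32,0,0,0],[255,0.31,0,0.40,0,0,0],[255,0.3,0,0.48,0,0,0],[255,0.28,0,0.56,0,0,0],[255,0.28,0,0.64,0,0,0],[255,0.28,0,0.72,0,0,0],[255,0.28,0,0.8,0,0,0],[255,0.28,0,0.86,0,0,0],[255,0.28,0,0.86,0,0,0],[255,0.28,0,0.86,0,0,0]]'
python3 st.py
python3 -m creep '[[255,0,0,-0.2,0,0,0],[255,-0.5,0,-0.2,0,0,0],[255,-1,0,-0.2,0,0,0]]'
python3 -c "
from h import *
for n in('scene','top'):
  c=snap(n,n[0]+'7.png'); print(n,proj(c,[W(-22,90,110),W(-98,90,98)]).round(0).tolist())
a=load('s7')['color'][90:260,200:370,::-1];b=load('t7')['color'][130:250,170:290,::-1]
cv2.imwrite('pics/c7.png',np.hstack([cv2.resize(i,(396,396),interpolation=cv2.INTER_CUBIC) for i in(a,b)]))"
```

```text
t: 18.08
eef_pos: [0.424, -0.0511, 0.3721]
ee_rot: [-0.1, 0.698, 0.103, 0.701]
contact_force: [-0.3, 1.5, 0.1]
finger_gap: 0.0002
t: 18.58
eef_pos: [0.4028, 0.0197, 0.3009]
ee_rot: [-0.101, 0.699, 0.103, 0.7]
contact_force: [-0.2, 0.2, 0.2]
finger_gap: 0.0001
j [-0.25 -0.29  1.91  0.    1.52 -2.11] F wheel frame [-0.1  0.3  0.2] T [-0.03  0.08 -0.  ] jaw deg 85.4733149790327 pos [-142.4   88.6  127.4]
t: 20.2
eef_pos: [0.4866, 0.0442, 0.2756]
ee_rot: [-0.102, 0.698, 0.102, 0.702]
contact_force: [-0.8, 0.1, 0.1]
finger_gap: -0.0001
j [-0.15 -0.06  1.77  0.    1.43 -2.02] F wheel frame [-0.8  0.3  0.1] T [0.05 0.02 0.04] jaw deg 37.2328225396655 pos [-55.1  88.1 102.1]
t: 20.58
eef_pos: [0.466, 0.0383, 0.3763]
ee_rot: [-0.102, 0.698, 0.102, 0.701]
contact_force: [1.2, -0.1, 0.1]
finger_gap: -0.0
scene [[282.0, 141.0], [267.0, 131.0]]
top [[223.0, 197.0], [232.0, 231.0]]
```

View pics/c7.png

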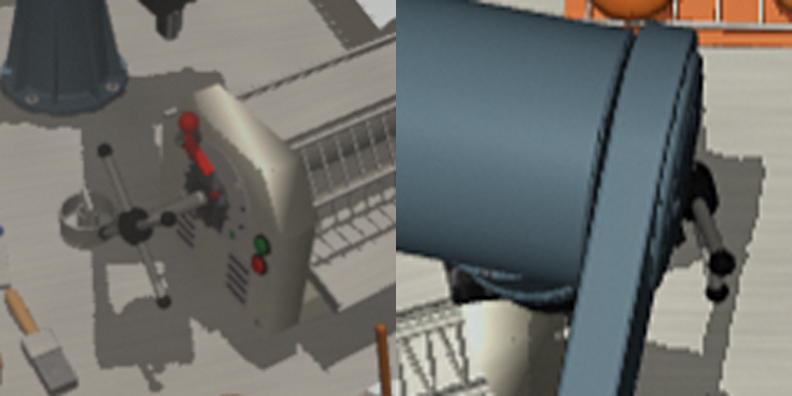

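```bash
python3 -m creep '[[0,0,-0.5,0.2,0,0,0],[0,0,-1,0.35,0,0,0]]'
python3 -m creep '[[0,0,-0.5,0.2,0,0,0.02],[0,0,-0.95,0.4,0,0,0.04],[0,0,-0.95,0.4,0,0,0.065],[0,0,-0.95,0.4,0,0,0.09],[0,0,-0.95,0.4,0,0,0.12],[0,0,-0.95,0.4,0,0,0.15],[0,0,-0.95,0.4,0,0,0.18],[0,0,-0.95,0.4,0,0,0.21],[0,0,-0.95,0.4,0,0,0.24],[0,0,-0.95,0.4,0,0,0.25],[0,0,-0.95,0.4,0,0,0.25]]'
python3 -m creep '[[0,0,-0.5,0,0,0,0],[0,0,-1,0,0,0,0],[0,0,-1,0,0,0,0]]'
python3 st.py; python3 -c "
from h import *
go(W(1.5,14,1.5),R.from_matrix(M@np.array([[0,1,0],[0,0,1],[1,0,0]]).T))"
```

```text
t: 20.92
eef_pos: [0.5296, -0.0481, 0.3759]
ee_rot: [-0.102, 0.697, 0.103, 0.702]
contact_force: [1.2, 0.4, -0.0]
finger_gap: 0.0358
t: 22.3
eef_pos: [0.5944, -0.1271, 0.3736]
ee_rot: [0.423, 0.565, 0.568, 0.422]
contact_force: [-0.8, -0.4, 0.6]
finger_gap: 0.0855
t: 22.68
eef_pos: [0.5946, -0.1262, 0.2734]
ee_rot: [0.423, 0.566, 0.568, 0.422]
contact_force: [-0.2, -0.3, -0.2]
finger_gap: 0.0855
j [-0.71  0.98  1.    1.02  2.45 -2.25] F wheel frame [-0.3 -0.2 -0.2] T [-0.48  0.01 -0.03] jaw deg 90.102924074847 pos [  -0.4 -106.1   99.9]
shift/100mm [ 1.197 -0.988  0.017] turn/2pi [ 0.0003  0.     -0.0006]
```

```bash
python3 -m creep '[[0,0,-0.5,0.02,0,0,0],[0,0,-0.98,0.03,0,0,0],[0,0.3,-0.98,0.03,0,0,0],[0,0.7,-0.98,0.03,0,0,0],[0,1,-0.98,0.03,0,0,0],[0,1,-0.98,0.03,0,0,0]]'
python3 -m creep '[[0,0.1,0,0,0,0,0],[0,0.2,0,0,0,0,0],[60,0.2,0,0,0,0,0],[120,0.2,0,0,0,0,0],[170,0.2,0,0,0,0,0],[170,0.2,0,0,0,0,0],[170,0.2,0,0,0,0,0]]' 50
python3 st.py
python3 -m creep '[[170,0,0,0,0.015,0,0],[170,0,0,0,0.035,0,0],[170,0,0,0,0.055,0,0],[170,0,0,0,0.075,0,0],[170,0,0,0,0.09,0,0],[170,0,0,0,0.1,0,0],[170,0,0,0,0.1,0,0],[170,0,0,0,0.1,0,0],[170,0,0,0,0.1,0,0]]'
python3 st.py; python3 -c "
from h import *
snap('wrist','w8.png')"
```

```text
t: 23.42
eef_pos: [0.5706, -0.0289, 0.1811]
ee_rot: [0.419, 0.566, 0.569, 0.425]
contact_force: [0.2, -0.4, 0.8]
finger_gap: 0.0854
t: 24.3
eef_pos: [0.5649, -0.0121, 0.1751]
ee_rot: [0.421, 0.566, 0.566, 0.426]
contact_force: [4.0, -7.0, -12.6]
finger_gap: 0.0407
j [-0.61  0.98  1.25  0.91  2.24 -2.47] F wheel frame [  1.9  -7.8 -12.6] T [-2.88  0.05  0.01] jaw deg 90.18587732311404 pos [ 3.8 11.8  1.6]
t: 25.42
eef_pos: [0.5645, -0.0123, 0.1739]
ee_rot: [0.532, 0.715, 0.362, 0.274]
contact_force: [1.3, -8.8, -17.0]
finger_gap: 0.0405
j [-0.61  0.98  1.25  0.91  2.24 -1.84] F wheel frame [ -1.3  -8.8 -17. ] T [-4.23  0.23  0.95] jaw deg 54.03552658579704 pos [ 3.4 11.8  0.4]
```

View pics/w8.png

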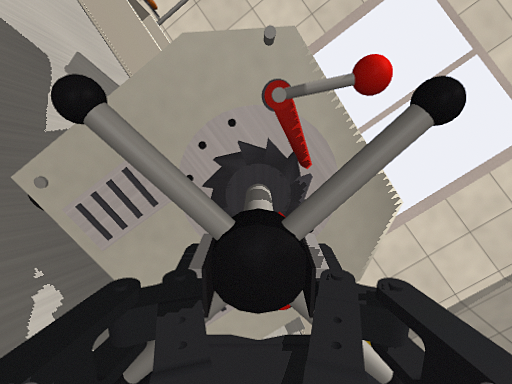

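```bash
python3 -m creep '[[170,0,-0.01,0.006,0.015,0,0],[170,0,-0.01,0.006,0.035,0,0],[170,0,-0.01,0.006,0.055,0,0],[170,0,-0.01,0.006,0.075,0,0],[170,0,-0.01,0.006,0.085,0,0],[170,0,-0.01,0.006,0.085,0,0],[170,0,-0.01,0.006,0.085,0,0],[170,0,-0.01,0.006,0.085,0,0]]'
python3 st.py
python3 -m creep '[[170,0,0,0,0.015,0,0],[170,0,0,0,0.035,0,0],[170,0,0,0,0.055,0,0],[170,0,0,0,0.075,0,0],[170,0,0,0,0.085,0,0],[170,0,0,0,0.085,0,0],[170,0,0,0,0.085,0,0],[170,0,0,0,0.085,0,0]]'
python3 st.py; python3 -c "
from h import *
snap('wrist','w9.png')"
```

```text
t: 26.48
eef_pos: [0.5636, -0.0123, 0.1735]
ee_rot: [0.585, 0.785, 0.161, 0.123]
contact_force: [-2.3, -8.4, -14.7]
finger_gap: 0.0405
j [-0.61  0.98  1.25  0.91  2.24 -1.31] F wheel frame [ -4.7  -7.4 -14.7] T [-3.31  0.24  1.55] jaw deg 23.412255267682248 pos [ 2.5 12.  -0. ]
t: 27.48
eef_pos: [0.5627, -0.0126, 0.1734]
ee_rot: [0.596, 0.8, -0.052, -0.037]
contact_force: [-6.1, -11.3, -15.6]
finger_gap: 0.0407
j [-0.62  0.98  1.25  0.9   2.24 -0.77] F wheel frame [ -9.1  -9.1 -15.6] T [-3.09  0.22  2.55] jaw deg -7.2914073035188025 pos [ 1.6 12.  -0.1]
```

View pics/w9.png

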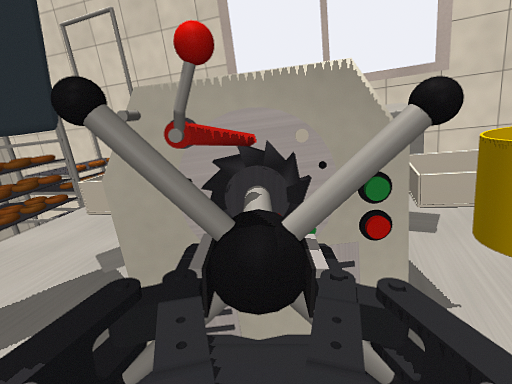

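```bash
python3 -m creep '[[120,0,0,0,0,0,0],[60,0,0,0,0,0,0],[0,0,0,0,0,0,0],[0,0,0,0,0,0,0],[0,-0.4,0,0,0,0,0],[0,-0.9,0,0,0,0,0],[0,-1,0,0,0,0,0],[0,-1,0,0,0,0,0]]'
python3 -m creep '[[0,-0.2,0,-0.4,0,0,0],[0,-0.2,0,-0.8,0,0,0],[0,-0.2,0,-0.8,0,0,0],[0,-0.2,0,-0.8,0,0,0]]'
python3 st.py; python3 -c "
from h import *
c=snap('wrist','w10.png')
for q in(90,97,105):
  t=np.radians(np.array([45,135])-q+90); print(q,[proj(c,W(100*np.cos(u),0,100*np.sin(u)))[0].round(0) for u in t])
for k in[(-22,90,110),(-31,90,114)]: print(proj(c,W(*k)))
a=snap('scene','s10.png'); b=snap('top','t10.png')
i=cv2.resize(c['color'][:,:,::-1],(400,300)); j=cv2.resize(a['color'][:,:,::-1],(400,300)); k=cv2.resize(b['color'][:,:,::-1],(400,300)); z=cv2.resize(c['color'][150:350,150:400,::-1],(400,300))
cv2.imwrite('pics/c10.png',np.vstack([np.hstack([i,z]),np.hstack([j,k])]))"
```

```text
t: 28.52
eef_pos: [0.5928, -0.1071, 0.1767]
ee_rot: [0.597, 0.8, -0.048, -0.036]
contact_force: [0.2, 0.4, -0.6]
finger_gap: 0.0856
t: 29.02
eef_pos: [0.6074, -0.1218, 0.256]
ee_rot: [0.596, 0.801, -0.048, -0.036]
contact_force: [0.2, -1.0, 0.1]
finger_gap: 0.0854
j [-0.69  1.02  0.96  1.03  2.44 -0.55] F wheel frame [-0.1 -1.   0.1] T [-0.52 -0.03 -0.05] jaw deg -6.8973397140855255 pos [  13.2 -105.5   82.5]
90 [array([327., 198.]), array([165., 217.])]
97 [array([337., 207.]), array([174., 207.])]
105 [array([347., 218.]), array([185., 197.])]
[[224.88637457 150.98800321]]
[[216.36367334 148.39067971]]
```

Run:
```python
from h import *
c=load('w10')['color']
m=cv2.inRange(c,(150,0,0),(255,70,60)); k,l,st,ce=cv2.connectedComponentsWithStats(m)
print('knob',[(st[i].tolist(),ce[i].round(1).tolist()) for i in range(1,k) if st[i,4]>60])
d=cv2.inRange(c,(0,0,0),(45,45,45))
k,l,st,ce=cv2.connectedComponentsWithStats(cv2.morphologyEx(d,cv2.MORPH_OPEN,np.ones((7,7))))
print('dark',[(st[i].tolist(),ce[i].round(1).tolist()) for i in range(1,k) if st[i,4]>80])
g=cv2.inRange(c,(0,80,0),(60,255,110)); k,l,st,ce=cv2.connectedComponentsWithStats(g); print('green',[(st[i,4],ce[i].round(1).tolist()) for i in range(1,k) if st[i,4]>8])
# bystanders: change in scene and top
for n in 'st':
  D=cv2.absdiff(load(n+'0')['color'],load(n+'10')['color']).max(2)
  for nm,(x,y,w,h) in (dict(cutter=(225,170,25,25),brush=(200,212,34,45),scraper=(152,182,55,35),bowl=(90,195,60,45),pin=(95,235,108,32),timer=(165,220,24,22),tongs=(105,258,100,32)) if n=='s' else dict(brush=(288,165,28,65),timer=(330,198,28,25),pin=(320,176,105,25),tongs=(320,148,90,25),scraper=(302,232,62,46),bowl=(372,200,66,64),cutter=(250,246,32,36))).items():
    print(n,nm,(D[y:y+h,x:x+w]>50).mean().round(3),end='; ')
  print()
```

```text
knob [([209, 137, 19, 10, 132], [217.8, 141.9]), ([213, 189, 43, 13, 143], [235.1, 193.4])]
dark [([0, 0, 105, 178, 14852], [54.6, 79.7]), ([20, 146, 23, 38, 538], [31.0, 164.4]), ([164, 196, 20, 21, 349], [173.2, 205.8]), ([330, 197, 21, 21, 357], [340.4, 206.7]), ([226, 204, 62, 103, 4033], [256.1, 253.5]), ([5, 211, 15, 11, 157], [12.1, 216.1]), ([0, 246, 512, 138, 36908], [255.5, 340.1])]
green [(np.int32(149), [334.9, 229.0])]
s cutter 0.04; s brush 0.155; s scraper 0.73; s bowl 0.673; s pin 0.155; s timer 0.455; s tongs 0.107; 
t brush 0.486; t timer 0.86; t pin 0.761; t tongs 0.813; t scraper 0.932; t bowl 0.484; t cutter 0.678;
```

```bash
python3 -m creep '[[0,0,0,-0.5,0,0,0],[0,0,-0.3,-1,0,0,0]]'
python3 -m creep '[[0,0,0,-0.5,0,0,-0.02],[0,0,-0.3,-1,0,0,-0.04],[0,0,-0.3,-1,0,0,-0.07],[0,0,-0.3,-1,0,0,-0.1]]'
python3 -m creep '[[0,-0.5,0,0,0,0,0],[0,-0.5,0,0,0,0,0],[0,-0.5,0,0,0,0,0]]'
python3 st.py
python3 - <<'E'
from h import *
snap('scene','s11.png');snap('top','t11.png')
boxes=dict(s=dict(cutter=(225,170,25,25),brush=(200,212,34,45),scraper=(152,182,55,35),bowl=(90,195,60,45),pin=(95,235,108,32),timer=(165,220,24,22),tongs=(105,258,100,32)),t=dict(brush=(288,165,28,65),timer=(330,198,28,25),pin=(320,176,105,25),tongs=(320,148,90,25),scraper=(302,232,62,46),bowl=(372,200,66,64),cutter=(250,246,32,36)))
for n,f in(('s','s7'),('s','s11'),('t','t7'),('t','t11')):
  A=load(n+'0')['color'];B=load(f)['color']
  for nm,(x,y,w,h) in boxes[n].items():
    T=A[y:y+h,x:x+w]; Q=cv2.matchTemplate(B[max(y-15,0):y+h+15,x-15:x+w+15],T,cv2.TM_CCOEFF_NORMED); _,v,_,p=cv2.minMaxLoc(Q); print(f,nm,round(v,2),(p[0]-15,p[1]-15),end='; ')
  print()
E
```

```text
t: 29.42
eef_pos: [0.5907, -0.1272, 0.3582]
ee_rot: [0.596, 0.801, -0.048, -0.038]
contact_force: [-0.2, -0.3, 1.0]
finger_gap: 0.0854
t: 29.92
eef_pos: [0.5703, -0.0356, 0.409]
ee_rot: [0.471, 0.88, -0.054, -0.015]
contact_force: [0.3, -0.5, -0.3]
finger_gap: 0.0857
t: 30.3
eef_pos: [0.5972, -0.0599, 0.4011]
ee_rot: [0.486, 0.872, -0.056, -0.011]
contact_force: [0.6, 0.3, -0.1]
finger_gap: 0.0855
j [-0.55  0.88  0.89  1.14  2.63 -0.35] F wheel frame [ 0.7  0.1 -0.1] T [-0.5  -0.15 -0.02] jaw deg -6.493641499198402 pos [ 21.1 -43.3 227.6]
s7 cutter 0.78 (0, 0); s7 brush 1.0 (0, 0); s7 scraper 1.0 (0, 0); s7 bowl 1.0 (0, 0); s7 pin 1.0 (0, 0); s7 timer 1.0 (0, 0); s7 tongs 1.0 (0, 0); 
s11 cutter 0.78 (0, 0); s11 brush 0.39 (0, 0); s11 scraper 0.36 (1, 0); s11 bowl 0.57 (0, 0); s11 pin 0.76 (0, 0); s11 timer 0.92 (0, 0); s11 tongs 0.67 (0, 0); 
t7 brush 1.0 (0, 0); t7 timer 1.0 (0, 0); t7 pin 1.0 (0, 0); t7 tongs 1.0 (0, 0); t7 scraper 1.0 (0, 0); t7 bowl 1.0 (0, 0); t7 cutter 0.53 (0, 0); 
t11 brush 0.19 (15, 0); t11 timer 0.09 (3, -7); t11 pin 0.32 (0, 0); t11 tongs 0.07 (-11, 15); t11 scraper 0.28 (-5, -15); t11 bowl 0.92 (0, 0); t11 cutter 0.08 (-15, -15);
```

```bash
python3 -m creep '[[0,0,0,0,0,0,0.02],[0,0,0,0,0,0,0.04],[0,0,0,0,0,0,0.06],[0,0,0,0,0,0,0.06],[0,0,0,0,0,0,0.06]]'
python3 st.py
python3 - <<'E'
from h import *
c=snap('wrist','w12.png')
for q in(90,97,105):
  t=np.radians(np.array([45,135])-q+90); print(q,[proj(c,W(100*np.cos(u),0,100*np.sin(u)))[0].round(0) for u in t])
print(r.close_job())
E
```

```text
t: 31.02
eef_pos: [0.5973, -0.0597, 0.4023]
ee_rot: [0.64, 0.766, -0.057, 0.001]
contact_force: [-0.0, 0.5, 0.5]
finger_gap: 0.0851
j [-0.67  0.68  1.18  1.16  2.35 -0.41] F wheel frame [0.1 0.5 0.5] T [-0.48  0.   -0.03] jaw deg -5.030692493191512 pos [ 21.3 -43.1 228.8]
90 [array([328., 379.]), array([156., 410.])]
97 [array([337., 385.]), array([166., 400.])]
105 [array([346., 394.]), array([179., 390.])]
the job is handed in; nothing more can be done
None
```

The sheeter is set for the first pass, and I handed the job in at about 31 s of the 69 s allowed. I threw the pawl off and gripped the hub to turn the wheel back about 171° to its stop. The torque rose to 2.8 N m there, and the arms sat at 45°. I then threw the pawl back on and closed the rollers in three stages, to 36°, 66.5° and 97°, stopping at each.

**Wheel and pawl:** After I let go, the arm balls in the wrist picture put the wheel at about 97–98° (1.70 rad), inside notch 3. The red ball on the pawl's lever was at its "on" position, and the robot was touching nothing.

**Bystanders:** After the pawl was thrown back on, five of the seven things on the bench matched the first pictures exactly in both views. The bowl also matched exactly there. The cutter matched less well (0.78 and 0.53), with no shift, probably because of shadow and the arm.

**Not confirmed:**
- The arm hid most of the bench in the last pictures, so the final positions there are inconclusive. The last stage mostly repeated an earlier path, and no unexpected forces showed.
- The viewer's 12-picture limit was reached, so I checked the final state by numbers only.
- During the retreat, joint 5 reached its 2.63 rad limit. I backed it off to 2.35 rad before handing in.

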